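# Make up the reagent kit

## Robot

A 6-joint arm with a two-finger parallel gripper is mounted at the origin on the work surface. World frame = base frame: x ahead of the robot, y to its left, z up, the work surface at z = 0. Lengths are in m, angles in degrees, forces in N, time in s.
With the tool pointing down it reaches from about 0.3 to 0.75 m from the base axis. Payload 8.5 kg.
Tool frame: the origin (TCP) lies midway between the tips of the shut fingers; the grasp point (between the pads) lies env.tcp_to_grasp behind it (env.tcp_to_grasp is the distance from the TCP to the grasp point, in m); z points along the fingers, y is the line along which they close (so a half turn about z gives the same grasp; the last joint's range is limited). The gripper opens to 85 mm and grips with 20 to 120 N. Pads are 22 mm wide; open, the fingers measure 114 mm over their backs; the gripper's body (76 mm by 85 mm) begins 54 mm behind the grasp point. The pads swing forward as they close: fully open they stand 13 mm farther back than shut.
Start: joints at [-88.081, 21.807, 74.336, -0, 83.858, -12.336], TCP at [0.135, -0.533, 0.231] pointing down, gripper open.
Joint ranges: [-178.18, 178.18], [-50.72, 133.34], [12.68, 142.11], [-81.47, 261.47], [9.98, 163.14], [-165.26, 165.26]. Speed limits (degrees/s): [136.94, 136.94, 180, 180, 180, 180].

## Interface

Orientations are given as a 3x3 rotation matrix whose columns are the frame's x, y, z axes.
In Python, from rig import observe, optics, job, env gives the robot as it stands. The module is installed in compiled form; this text tells all that it offers.
- The arm moves only by the shell command python3 -m jog 'ROWS' [FORCE]. ROWS is JSON, a list of rows, each a list of 7 numbers: the turn, a rotation vector about the tool's x, y, z in rad, then the shift along the tool's x, y, z in m, then the opening in per cent of the stroke, from 0 (shut) to 100 (fully open). A call has 1 to 10 rows; each row shifts and turns the commanded pose from where the row before left it, along the tool's axes as they then stand; what a row does not reach is not made up. A row lasts 1/8 s, in which the tool goes at most 62.5 mm and 10.7 degrees, less where a joint would pass 70% of its speed; a pose out of reach is approached as far as the arm can. A call is refused whole if a number of a shift passes 0.0625 or a number of a turn 0.188, either way. A call with a gripper value outside its range is refused whole. The fingers move at their own pace and stop on an object; FORCE is the grip in N (left out, the last holds). Time passes only in rows, so rows that do not move let the fingers close. It gives the time, the measured TCP pose, the force, the opening and the grip force at its end, in the units of the state.
- observe(): the state, without advancing time (a new reading comes with each control period).
- optics.get_image(name): name is "scene" or "side" or "wrist"; returns a dict with "pixels" (480x640x3 uint8, red, green, blue), "mtx" (3x3 intrinsics, pixels), "rvec" (rotation vector, rad) and "tvec" (3), from world to camera coordinates, as OpenCV has them. Camera axes: x right, y down, z forward; pixel columns grow to the right and rows downward; lengths in m; the calibration is good to about 2 mm. The wrist camera is an equidistant fisheye: a pixel r from the principal point sees the ray r / f radians off the axis. A picture is of the moment at which its call begins. There is no depth.
- job.close_job(): hands the job in; it is judged then, once.
The state is a dict: "time_s": time; "q": joint angles; "qvel": joint speeds; "joint_efforts": joint torques, N m; "position": TCP position; "tool_rot": TCP orientation; "ft_force": force on the tool from outside, world axes, zero at the start; "wrist_torque": the same for the moment, N m; "grip_width": finger opening in m; "gripper_force": force on a finger pad.
Only numpy, scipy, OpenCV 4.12 (cv2) and the standard library are available. Lean on these libraries where they do the work, as an engineer would, in place of code of your own. Each camera call takes 0.05 s, during which the arm holds its last target. There are 200 camera calls.

## Task

First lift the tall white diluent bottle out of the way and stand it in the round teal saucer, before you move any amber bottle. Then make up the kit: stand each of the three amber dropper bottles upright in the caddy bay whose floor has the colour of its cap. Set the bottles down without dropping them, and leave the two white look-alike dropper bottles standing where they are.

Things in the scene. Friction and masses are not known exactly. Their poses are not given: they have to be found in the camera images.
- amber_red: Loose upright amber (dark brown) glass dropper bottle with red cap. Body 36 mm diameter up to 50 mm, shoulder to 58 mm, red cap 24 mm diameter to 74 mm, red teat to 87 mm (top); 55 to 90 g. Origin: centre of underside, z up its axis. One amber bottle, not always the same, starts 4 mm from the diluent bottle, which blocks the gripper; the others are 90 mm or more from neighbours.
- amber_blue: Loose upright amber (dark brown) glass dropper bottle with blue cap. Body 36 mm diameter up to 50 mm, shoulder to 58 mm, blue cap 24 mm diameter to 74 mm, blue teat to 87 mm (top); 55 to 90 g. Origin: centre of underside, z up its axis. One amber bottle, not always the same, starts 4 mm from the diluent bottle, which blocks the gripper; the others are 90 mm or more from neighbours.
- amber_yellow: Loose upright amber (dark brown) glass dropper bottle with yellow cap. Body 36 mm diameter up to 50 mm, shoulder to 58 mm, yellow cap 24 mm diameter to 74 mm, yellow teat to 87 mm (top); 55 to 90 g. Origin: centre of underside, z up its axis. One amber bottle, not always the same, starts 4 mm from the diluent bottle, which blocks the gripper; the others are 90 mm or more from neighbours.
- pad_red: Red pad, 56 x 56 x 2 mm, floor of one bay of the fixed grey caddy (190 x 70 mm, walls 5 mm thick, tops 28 mm above bench; 3 open bays in a row, 56.7 x 60 mm inside, 61.7 mm apart; colours change places). Origin: centre of underside, 5 mm above bench; a bottle stands on its top, 2 mm higher. y axis: along the row; x: across; z up.
- pad_blue: Blue pad, 56 x 56 x 2 mm, floor of one bay of the fixed grey caddy (190 x 70 mm, walls 5 mm thick, tops 28 mm above bench; 3 open bays in a row, 56.7 x 60 mm inside, 61.7 mm apart; colours change places). Origin: centre of underside, 5 mm above bench; a bottle stands on its top, 2 mm higher. y axis: along the row; x: across; z up.
- pad_yellow: Yellow pad, 56 x 56 x 2 mm, floor of one bay of the fixed grey caddy (190 x 70 mm, walls 5 mm thick, tops 28 mm above bench; 3 open bays in a row, 56.7 x 60 mm inside, 61.7 mm apart; colours change places). Origin: centre of underside, 5 mm above bench; a bottle stands on its top, 2 mm higher. y axis: along the row; x: across; z up.
- diluent: Loose upright tall white plastic bottle with dark grey cap. Body 60 mm diameter up to 112 mm, conical shoulder to 134 mm, cap 34 mm diameter from 134 to 172 mm (top), by which it can be lifted; 0.2 to 0.4 kg. Origin: centre of underside, z up its axis. An amber bottle stands 52 mm from it, centre to centre, on its +x side (within 0.4 rad).
- saucer: Round teal drip saucer, fixed, where the diluent bottle belongs. 96 mm across its rim, 9 mm high, inside floor 4 mm above the bench and about 80 mm across. Origin: centre of underside; z up.
- white_red: Look-alike that does not belong in the kit: loose upright white plastic dropper bottle with red cap. Body 36 mm diameter up to 50 mm, shoulder to 58 mm, red cap 24 mm diameter to 74 mm, red teat to 87 mm (top); 55 to 90 g. Origin: centre of underside, z up its axis.
- white_yellow: Look-alike that does not belong in the kit: loose upright white plastic dropper bottle with yellow cap. Body 36 mm diameter up to 50 mm, shoulder to 58 mm, yellow cap 24 mm diameter to 74 mm, yellow teat to 87 mm (top); 55 to 90 g. Origin: centre of underside, z up its axis.
Not all that is in view belongs to the job. What is shaped like the amber_red but green is not meant.

How it is judged:
By the outcome, as a careful person would: the job done as asked, in the order asked, and still so for the second after the job is handed in, with the robot touching nothing.
It also fails if it takes over 128 s, if anything falls off the work surface, if the arm or the gripper's body presses on something with over 40 N, if the wrist force passes 120 N, or if a joint passes its speed limit or range.

## Working session

There is one attempt and no reset: what is moved stays moved. The work goes in short steps, Python scripts to look and compute and a shell command to move; the robot and the scene stay as the last step left them, time stands still between calls to the robot, and variables do not carry over. Pictures are saved under pics/ and viewed, at most 14 in all, crops included, and the job is handed in when it is done.

```bash
mkdir -p pics; ls
python3 - <<'E'
from rig import observe, optics, env
import cv2
s=observe()
print({k:s[k] for k in("time_s","position","tool_rot","grip_width","ft_force")},env.tcp_to_grasp)
for n in("scene","side"):
    d=optics.get_image(n); cv2.imwrite(f"pics/{n}0.png",d["pixels"][:,:,::-1]); print(n,d["mtx"],d["rvec"],d["tvec"])
E
```

```text
pics
{'time_s': 0.0, 'position': array([ 0.13542268, -0.53274801,  0.23068955]), 'tool_rot': array([[ 9.69207724e-01,  2.46244564e-01, -4.16637130e-05],
       [ 2.46244339e-01, -9.69206581e-01,  1.52634354e-03],
       [ 3.35473055e-04, -1.48960340e-03, -9.99998834e-01]]), 'grip_width': 0.08543034901333123, 'ft_force': array([ 0.25711891, -0.13205717,  0.51450591])} 0.0187
scene [[590.02232593   0.         320.75713059]
 [  0.         590.02232593 247.73100472]
 [  0.           0.           1.        ]] [ 0.69972173  2.66306437 -1.07842884] [ 0.47650998 -0.15745333  1.27234368]
side [[566.57605987   0.         334.26201695]
 [  0.         566.57605987 242.11597384]
 [  0.           0.           1.        ]] [ 0.50797148 -2.6349275   1.31861558] [0.50623735 0.14643634 0.99842697]
```

View pics/scene0.png

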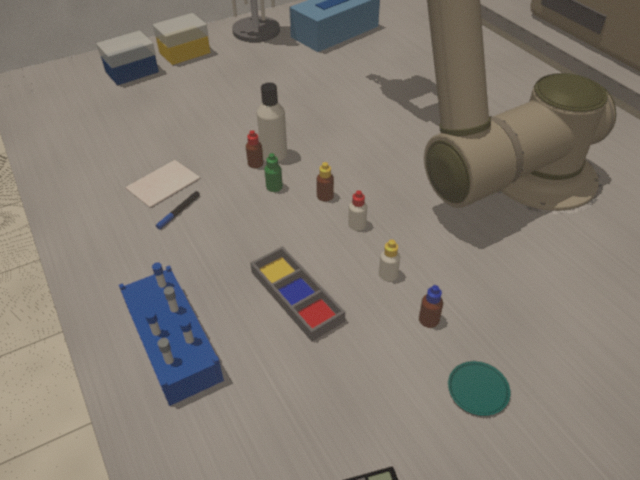

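View pics/side0.png

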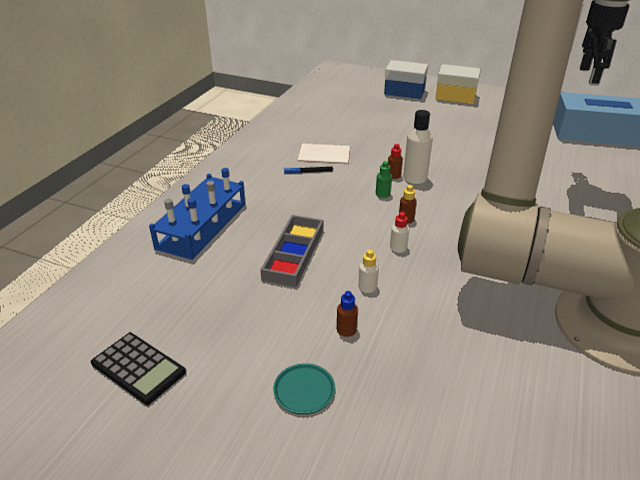

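The scene view shows these candidates:
- **Red caps:** (254,150) has an amber body next to the diluent, so it is meant. (358,211) has a white body, so it is the look-alike.
- **Yellow caps:** (325,183) has an amber body, so it is meant. (390,262) has a white body.
- **Blue cap:** (431,307) is amber.
- **Green:** (273,173) is not meant.

The diluent is at (270,125), the saucer at (479,388), and the pads are yellow (278,271), blue (297,292) and red (318,314).

The side view agrees:
- **Ambers:** red (396,160), yellow (408,205), blue (347,315).
- **Others:** diluent (418,150), saucer (304,389).
- **Pads:** yellow (303,231), blue (294,248), red (285,267).

Next I triangulate the colour blobs and make one enlarged crop to confirm.

```bash
cat > vis.py <<'E'
import cv2, numpy as np
from rig import optics, observe
HUE={'red':[(0,6),(174,180)],'yellow':[(20,34)],'blue':[(112,128)],'teal':[(80,97)]}
def mask(img,c):
    h=cv2.cvtColor(img,cv2.COLOR_RGB2HSV)
    if c=='dark': return ((h[...,2]<60)).astype(np.uint8)
    m=np.zeros(img.shape[:2],bool)
    for a,b in HUE[c]: m|=(h[...,0]>=a)&(h[...,0]<=b)
    return (m&(h[...,1]>(120 if c=='teal' else 165))&(h[...,2]>(60 if c=='teal' else 105))).astype(np.uint8)
def blob(img,c,seed,r=14):
    n,l,s,cen=cv2.connectedComponentsWithStats(mask(img,c))
    ok=[i for i in range(1,n) if s[i,4]>12 and np.hypot(*(cen[i]-seed))<r]
    i=max(ok,key=lambda i:s[i,4]); return cen[i],s[i]
def P(d): R=cv2.Rodrigues(np.array(d['rvec']))[0]; return R,np.array(d['tvec']).ravel()
def tri(d1,p1,d2,p2):
    M=[np.array(d['mtx'])@np.column_stack(P(d)) for d in(d1,d2)]
    X=cv2.triangulatePoints(M[0],M[1],np.float64(p1),np.float64(p2)).ravel(); return X[:3]/X[3]
def plane(d,p,z,fish=False):
    R,t=P(d);K=np.array(d['mtx']);v=np.array([(p[0]-K[0,2])/K[0,0],(p[1]-K[1,2])/K[1,1],1])
    if fish:
        r=np.hypot(v[0],v[1]); v=np.array([v[0]/r*np.sin(r),v[1]/r*np.sin(r),np.cos(r)])
    c=-R.T@t; w=R.T@v; return c+w*(z-c[2])/w[2]
E
python3 - <<'E'
from vis import *
A,B=[optics.get_image(n) for n in("scene","side")]
L={'amber_red':('red',(253,138),(396,150)),'amber_yellow':('yellow',(325,171),(409,192)),'amber_blue':('blue',(434,294),(348,300)),
'white_red':('red',(358,199),(402,221)),'white_yellow':('yellow',(391,249),(369,259)),'pad_red':('red',(318,314),(285,267)),'pad_blue':('blue',(297,292),(294,248)),
'pad_yellow':('yellow',(278,271),(303,231)),'saucer':('teal',(479,388),(304,389)),'dil':('dark',(269,94),(422,121))}
for k,(c,a,b) in L.items():
    try:
        pa,sa=blob(A['pixels'],c,a);pb,sb=blob(B['pixels'],c,b)
        print(k,pa.round(1),sa,pb.round(1),sb,tri(A,pa,B,pb).round(4))
    except Exception as e: print(k,e)
c=A['pixels'][75:335,225:465,::-1]
cv2.imwrite('pics/crop.png',cv2.resize(c,None,fx=2.3,fy=2.3,interpolation=cv2.INTER_CUBIC))
d=optics.get_image('wrist');print(d['mtx'],d['rvec'],d['tvec'])
E
```

```text
amber_red max() iterable argument is empty
amber_yellow max() iterable argument is empty
amber_blue max() iterable argument is empty
white_red max() iterable argument is empty
white_yellow max() iterable argument is empty
pad_red [316.2 313.1] [299 301  35  26 468] [284.1 266.2] [270 260  29  14 251] [0.6099 0.0974 0.0158]
pad_blue max() iterable argument is empty
pad_yellow max() iterable argument is empty
saucer [485.5 398.6] [459 378  50  37 873] [303.7 388.3] [ 274  364   61   50 2381] [0.4608 0.3551 0.012 ]
dil [269.1  95.1] [262  84  15  21 226] [421.3 119.6] [414 110  16  20 258] [ 0.4699 -0.3523  0.1528]
[[371.64829954   0.         311.19368544]
 [  0.         371.64829954 247.26412815]
 [  0.           0.           1.        ]] [-2.28733692  1.77926297  0.26418895] [-0.54960311 -0.03729186  0.37870297]
```

View pics/crop.png

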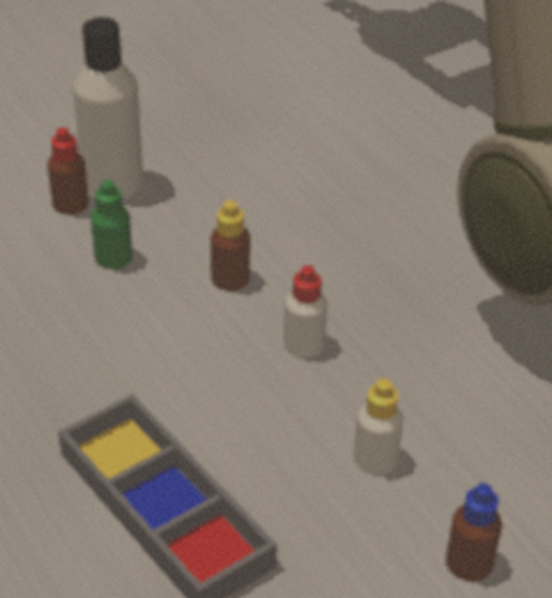

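The crop confirms it: the bodies at scene (254,150), (325,183) and (431,307) are brown, while those at (358,211) and (390,262) are white. My colour thresholds were too strict, so I loosen them.

```bash
sed -i "s/>(120 if c=='teal' else 165)/>(100 if c=='teal' else TS[c])/; s/>(60 if c=='teal' else 105)/>(50 if c=='teal' else TV[c])/" vis.py; sed -i "/^HUE/a TS={'red':150,'yellow':110,'blue':130}; TV={'red':108,'yellow':110,'blue':70}" vis.py
python3 - <<'E'
from vis import *
A,B=[optics.get_image(n) for n in("scene","side")]
L={'amber_red':('red',(253,138),(396,150)),'amber_yellow':('yellow',(325,171),(409,192)),'amber_blue':('blue',(434,294),(348,300)),
'white_red':('red',(358,199),(402,221)),'white_yellow':('yellow',(391,249),(369,259)),'pad_red':('red',(318,314),(285,267)),'pad_blue':('blue',(297,292),(294,248)),
'pad_yellow':('yellow',(278,271),(303,231)),'saucer':('teal',(479,388),(304,389))}
H=[cv2.cvtColor(d['pixels'],cv2.COLOR_RGB2HSV) for d in (A,B)]
for k,(c,a,b) in L.items():
    try:
        pa,sa=blob(A['pixels'],c,a);pb,sb=blob(B['pixels'],c,b)
        print(k,pa.round(1),sa,pb.round(1),sb,tri(A,pa,B,pb).round(4))
    except Exception as e: print(k,e,H[0][a[1]-3:a[1]+4:2,a[0]].tolist(),H[1][b[1]-3:b[1]+4:2,b[0]].tolist())
E
```

```text
amber_red [251.8 136. ] [248 131   9  10  50] [395.9 150.5] [391 144  10  13  89] [ 0.5203 -0.3458  0.0694]
amber_yellow [324.7 170. ] [320 162  11  16 132] [408.9 192.5] [404 185  11  15 133] [ 0.4408 -0.1713  0.0689]
amber_blue [433.8 294.2] [429 289  12   9  43] [347.3 300.7] [341 291  14  19 205] [0.4455 0.1948 0.0687]
white_red [358.1 196.8] [353 191  11  11  66] [401.3 219.4] [396 211  12  17 132] [ 0.4275 -0.0665  0.0706]
white_yellow [390.8 248.3] [385 240  13  17 180] [369.  258.2] [363 249  13  18 179] [0.4481 0.0747 0.0689]
pad_red [316.2 313.1] [299 300  35  27 519] [284.1 266.3] [270 260  29  14 255] [0.61   0.0973 0.0156]
pad_blue [296.  290.8] [280 279  33  25 443] [293.7 247.9] [280 242  28  13 248] [0.6171 0.0375 0.0157]
pad_yellow [276.6 269.7] [260 258  35  25 476] [302.7 230.8] [290 225  26  12 223] [ 0.6245 -0.024   0.0151]
saucer [479.7 389.1] [ 449  362   61   53 2352] [303.8 388.3] [ 274  364   61   50 2400] [0.4603 0.3434 0.0081]
```

```bash
python3 -m jog '[[0,0,0,0.037,-0.0093,0,100],[0,0,0,0.037,-0.0093,0,100],[0,0,0,0.037,-0.0093,0,100],[0,0,0,0.037,-0.0093,0,100],[0,0,0,0.037,-0.0093,0,100],[0,0,0,0.037,-0.0093,0,100],[0,0,0,0.037,-0.0093,0,100],[0,0,0,0.037,-0.0093,0,100],[0,0,0,0.037,-0.0093,0,100],[0,0,0,0.036,-0.0093,0,100]]' 40
python3 -m jog '[[0,0,0,0,0,0,100],[0,0,0,0,0,0,100]]'
python3 - <<'E'
from vis import *
d=optics.get_image('wrist');cv2.imwrite('pics/w1.png',d['pixels'][:,:,::-1]);R,t=P(d);print((-R.T@t).round(4),R.round(3))
s=observe();print(s['position'],s['tool_rot'].round(4))
E
```

```text
time_s: 1.6
position: [0.4713, -0.3513, 0.2313]
tool_rot: [[0.969, 0.246, 0.0], [0.246, -0.969, -0.0], [-0.0, 0.0, -1.0]]
ft_force: [-0.1, 0.4, 0.5]
grip_width: 0.0855
gripper_force: 0.0
time_s: 1.85
position: [0.4697, -0.3523, 0.2312]
tool_rot: [[0.969, 0.246, -0.0], [0.246, -0.969, 0.0], [-0.0, -0.0, -1.0]]
ft_force: [0.3, 0.2, 0.3]
grip_width: 0.0856
gripper_force: 0.0
[ 0.5415 -0.3339  0.3732] [[ 0.246 -0.969  0.   ]
 [-0.927 -0.235  0.291]
 [-0.282 -0.072 -0.957]]
[ 0.46949286 -0.35251662  0.23129874] [[ 9.694e-01  2.455e-01 -3.000e-04]
 [ 2.455e-01 -9.694e-01  0.000e+00]
 [-3.000e-04 -1.000e-04 -1.000e+00]]
```

View pics/w1.png

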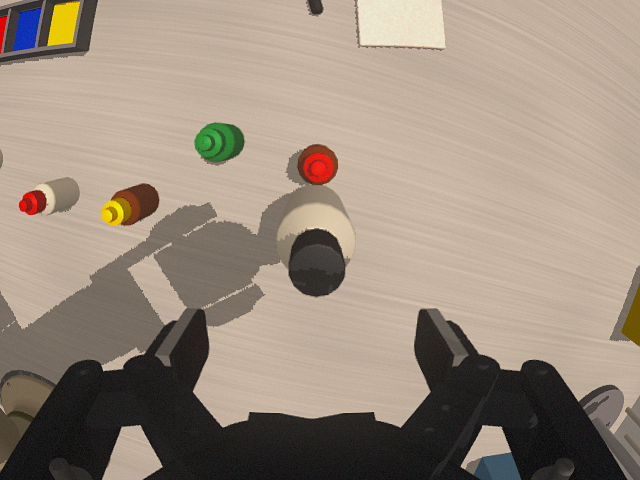

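The wrist view shows the diluent cap centred near (317,270) between the fingers and the amber red teat at (319,167). It also shows amber yellow at (114,213), white red at (32,203) and green at (207,142). I cast these rays onto their heights.

Run:
```python
from vis import *
d=optics.get_image('wrist');h=cv2.cvtColor(d['pixels'],cv2.COLOR_RGB2HSV)
m=np.zeros((480,640),np.uint8);m[225:300,280:355]=(h[225:300,280:355,2]<75);ys,xs=np.nonzero(m)
print('cap bbox',xs.min(),xs.max(),ys.min(),ys.max(), np.unique(h[240:295,317,2]), h[228:300:6,317,2])
r=(xs.max()-xs.min())/2; c=((xs.min()+xs.max())/2,ys.max()-26.5)
print('cap',c,plane(d,c,.172,True),plane(d,(xs.min(),c[1]),.172,True)-plane(d,(xs.max(),c[1]),.172,True))
for n,p in dict(red=(319,167),yel=(113,214),wred=(32,204)).items(): print(n,plane(d,p,.087,True))
```

```text
cap bbox 289 344 228 295 [45 46 47 48 49 50 51 52 53 54 61 62 64 65 66 67 68 69 70 71 73 75] [33 47 49 73 68 62 65 46 52 50 48 46]
cap (np.float64(316.5), np.float64(268.5)) [ 0.47031796 -0.35535387  0.172     ] [-0.00777282  0.03082069  0.        ]
red [ 0.52079698 -0.34563429  0.087     ]
yel [ 0.44405459 -0.18149838  0.087     ]
wred [ 0.43324605 -0.08397183  0.087     ]
```

```bash
python3 -m jog '[[0,0,0,0,0.002,0.03,100],[0,0,0,0,0,0.03,100],[0,0,0,0,0,0.025,100],[0,0,0,0,0,0.011,100],[0,0,0,0,0,0,100],[0,0,0,0,0,0,0],[0,0,0,0,0,0,0],[0,0,0,0,0,0,0],[0,0,0,0,0,0,0],[0,0,0,0,0,0,0]]' 50
python3 -m jog '[[0,0,0,0,0,0,0],[0,0,0,0,0,0,0],[0,0,0,0,0,0,0]]'
```

```text
time_s: 3.2
position: [0.4709, -0.3543, 0.136]
tool_rot: [[0.969, 0.246, 0.001], [0.246, -0.969, -0.001], [0.001, 0.001, -1.0]]
ft_force: [0.1, -0.6, 5.1]
grip_width: 0.033
gripper_force: 50.0
time_s: 3.58
position: [0.4709, -0.3543, 0.1361]
tool_rot: [[0.969, 0.246, 0.001], [0.246, -0.969, -0.001], [0.001, 0.001, -1.0]]
ft_force: [0.0, -1.5, 5.2]
grip_width: 0.0327
gripper_force: 50.0
```

```bash
python3 -m jog '[[0,0,0,0,0,-0.01,0],[0,0,0,0,0,-0.025,0],[0,0,0,0,0,-0.035,0],[0,0,0,0,0,-0.035,0],[0,0,0,0,0,-0.02,0],[0,0,0,0,0,0,0]]'
python3 -m jog '[[0,0,0,0.004,-0.017,0,0],[0,0,0,0.008,-0.034,0,0],[0,0,0,0.008,-0.034,0,0],[0,0,0,0.008,-0.034,0,0],[0,0,0,0.008,-0.034,0,0],[0,0,0,0.008,-0.034,0,0],[0,0,0,0.008,-0.034,0,0],[0,0,0,0.008,-0.034,0,0],[0,0,0,0.008,-0.034,0,0],[0,0,0,0.008,-0.034,0,0]]'
python3 -m jog '[[0,0,0,0.008,-0.034,0,0],[0,0,0,0.008,-0.034,0,0],[0,0,0,0.008,-0.034,0,0],[0,0,0,0.008,-0.034,0,0],[0,0,0,0.008,-0.034,0,0],[0,0,0,0.008,-0.034,0,0],[0,0,0,0.004,-0.017,0,0],[0,0,0,0,0,0,0]]'
python3 - <<'E'
from vis import *
d=optics.get_image('wrist');cv2.imwrite('pics/w2.png',d['pixels'][:,:,::-1]);R,t=P(d);print((-R.T@t).round(4))
m=mask(d['pixels'],'teal');ys,xs=np.nonzero(m);print(xs.min(),xs.max(),ys.min(),ys.max())
E
```

```text
time_s: 4.32
position: [0.4708, -0.354, 0.2614]
tool_rot: [[0.969, 0.246, 0.001], [0.246, -0.969, -0.001], [0.001, 0.002, -1.0]]
ft_force: [1.1, 0.2, -3.0]
grip_width: 0.033
gripper_force: 50.2
time_s: 5.58
position: [0.4635, -0.02, 0.2592]
tool_rot: [[0.969, 0.247, -0.002], [0.247, -0.969, 0.001], [-0.002, -0.002, -1.0]]
ft_force: [0.2, 0.7, -3.2]
grip_width: 0.0326
gripper_force: 50.3
time_s: 6.58
position: [0.4599, 0.2055, 0.2596]
tool_rot: [[0.969, 0.248, -0.002], [0.248, -0.969, -0.0], [-0.002, -0.0, -1.0]]
ft_force: [0.1, -0.4, -3.4]
grip_width: 0.0325
gripper_force: 50.5
[0.5318 0.2241 0.4015]
155 234 136 219
```

View pics/w2.png

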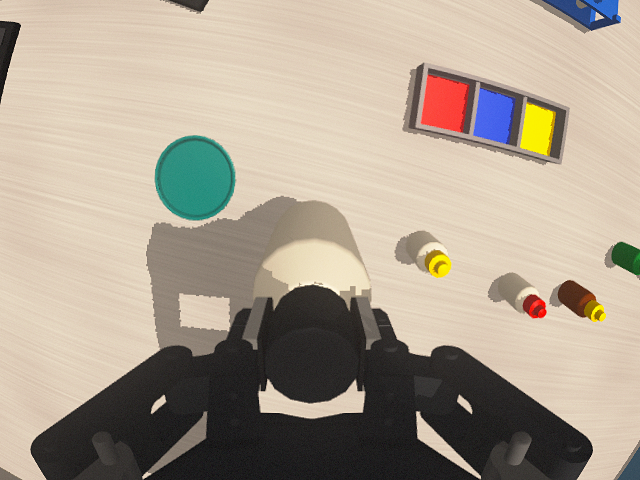

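The wrist view shows the held diluent upright, the saucer clear at (195,178), and the caddy pads at red (445,103), blue (494,116) and yellow (538,129). I measure them now.

Run:
```python
from vis import *
d=optics.get_image('wrist')
print('saucer',plane(d,(194.5,177.5),.008,True))
for c,s in dict(red=(445,103),blue=(494,116),yellow=(538,129)).items():
    ct=max([k for k in cv2.findContours(mask(d['pixels'],c),cv2.RETR_EXTERNAL,cv2.CHAIN_APPROX_NONE)[0] if cv2.pointPolygonTest(k,s,False)>0],key=cv2.contourArea)
    r=cv2.minAreaRect(ct);print(c,r,plane(d,r[0],.007,True).round(4))
for p in ((425,64),(568,108),(562,162),(413,129)): print(p,plane(d,p,.028,True).round(4))
s=observe();T=s['tool_rot'];print(T.T@(np.array([.4603,.3434,0])-s['position']))
```

```text
saucer [0.46163536 0.33680182 0.008     ]
red ((443.9076843261719, 102.76494598388672), (42.83878707885742, 52.33100128173828), 7.907163143157959) [0.6098 0.0943 0.007 ]
blue ((493.1756896972656, 115.44593811035156), (37.31856918334961, 50.141693115234375), 9.462322235107422) [0.6171 0.0325 0.007 ]
yellow ((536.8924560546875, 128.48426818847656), (30.914623260498047, 49.835052490234375), 8.32564926147461) [ 0.6245 -0.03    0.007 ]
(425, 64) [0.6387 0.1309 0.028 ]
(568, 108) [ 0.6608 -0.0541  0.028 ]
(562, 162) [ 0.596 -0.065  0.028]
(413, 129) [0.5686 0.1259 0.028 ]
[ 0.0343851  -0.13493289  0.25984418]
```

```bash
python3 -m jog '[[0,0,0,0.005,-0.02,0,0],[0,0,0,0.008,-0.03,0,0],[0,0,0,0.008,-0.03,0,0],[0,0,0,0.008,-0.03,0,0],[0,0,0,0.005,-0.025,0,0],[0,0,0,0,0,0.03,0],[0,0,0,0,0,0.03,0],[0,0,0,0,0,0,0]]'
python3 - <<'E'
from vis import *
W=[optics.get_image(n) for n in('wrist','scene','side')];d=W[0]
o=np.hstack([W[1]['pixels'][250:450,400:640],W[2]['pixels'][250:450,200:440]])
cv2.imwrite('pics/c3.png',np.vstack([cv2.resize(o,(640,266)),cv2.resize(d['pixels'],(427,320)) if 0 else d['pixels'][100:400]])[:,:,::-1]);R,t=P(d);print((-R.T@t).round(4))
E
```

```text
time_s: 7.68
position: [0.4599, 0.3427, 0.1985]
tool_rot: [[0.97, 0.245, -0.005], [0.245, -0.97, -0.002], [-0.005, 0.001, -1.0]]
ft_force: [-0.1, -0.5, -3.2]
grip_width: 0.0327
gripper_force: 50.7
[0.5323 0.3613 0.3401]
```

View pics/c3.png

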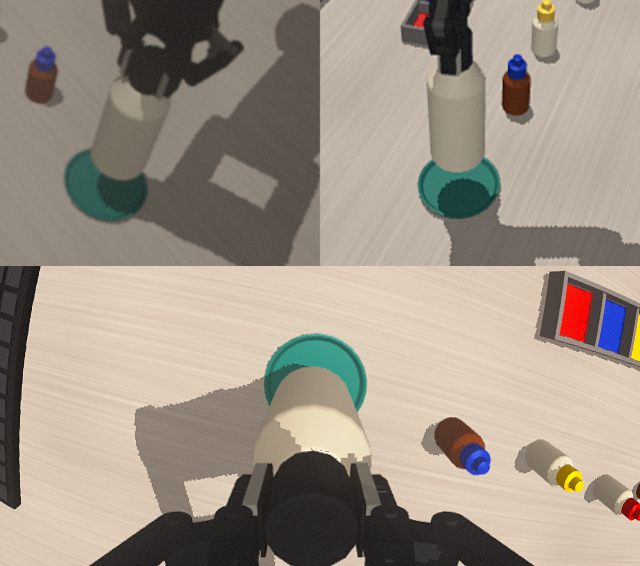

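The bottle hangs centred over the saucer in all three views; in the wrist picture the saucer is centred at column 315 and so is the bottle. I lower it.

```bash
python3 -m jog '[[0,0,0,0,0,0.02,0],[0,0,0,0,0,0.02,0],[0,0,0,0,0,0.012,0],[0,0,0,0,0,0.003,0],[0,0,0,0,0,0.002,0],[0,0,0,0,0,0,0]]'
```

```text
time_s: 8.57
position: [0.4607, 0.3441, 0.1439]
tool_rot: [[0.969, 0.246, 0.001], [0.246, -0.969, 0.0], [0.001, -0.0, -1.0]]
ft_force: [-0.6, 0.5, -3.2]
grip_width: 0.0332
gripper_force: 50.7
```

```bash
python3 -m jog '[[0,0,0,0,0,0.002,0],[0,0,0,0,0,0.001,0],[0,0,0,0,0,0,0]]';python3 -m jog '[[0,0,0,0,0,0.001,0],[0,0,0,0,0,0,0]]'
```

```text
time_s: 8.95
position: [0.4604, 0.344, 0.1403]
tool_rot: [[0.969, 0.246, -0.0], [0.246, -0.969, -0.0], [-0.0, -0.0, -1.0]]
ft_force: [-1.6, -0.9, -3.1]
grip_width: 0.0329
gripper_force: 50.7
time_s: 9.2
position: [0.4607, 0.3441, 0.14]
tool_rot: [[0.969, 0.246, 0.001], [0.246, -0.969, 0.0], [0.001, -0.0, -1.0]]
ft_force: [-0.4, -0.7, 4.9]
grip_width: 0.0326
gripper_force: 51.3
```

```bash
python3 -m jog '[[0,0,0,0,0,0,45],[0,0,0,0,0,0,60],[0,0,0,0,0,0,100],[0,0,0,0,0,0,100],[0,0,0,0,0,0,100],[0,0,0,0,0,-0.03,100],[0,0,0,0,0,-0.05,100],[0,0,0,0,0,-0.02,100]]'
python3 - <<'E'
from vis import *
W=[optics.get_image(n) for n in('scene','side')]
pa,_=blob(W[0]['pixels'],'blue',(434,294));pb,_=blob(W[1]['pixels'],'blue',(347,300))
X=tri(W[0],pa,W[1],pb);s=observe();print(X,s['tool_rot'].T@(X-s['position']),s['q'])
o=np.hstack([W[0]['pixels'][250:450,400:640],W[1]['pixels'][250:450,200:440]]);cv2.imwrite('pics/c4.png',o[:,:,::-1])
E
```

```text
time_s: 10.2
position: [0.461, 0.3443, 0.2422]
tool_rot: [[0.969, 0.246, 0.004], [0.246, -0.969, 0.002], [0.004, -0.001, -1.0]]
ft_force: [0.6, -0.1, -0.1]
grip_width: 0.0853
gripper_force: 0.0
[0.44583029 0.19357033 0.06767125] [-0.05280843  0.14254495  0.17354395] [2.49709525e+01 2.38917126e+01 6.92518587e+01 1.60988236e-03
 8.65777112e+01 1.00710315e+02]
```

View pics/c4.png

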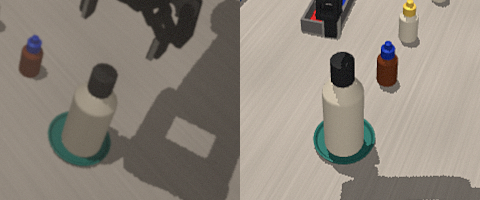

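The diluent stands upright in the saucer. Next is amber blue: I approach above it and take a wrist look.

```bash
python3 -m jog '[[0,0,0,-0.01,0.027,0,100],[0,0,0,-0.013,0.035,0,100],[0,0,0,-0.013,0.035,0,100],[0,0,0,-0.012,0.03,0,100],[0,0,0,-0.005,0.0155,0.04,100],[0,0,0,0,0,0.04,100],[0,0,0,0,0,0,100],[0,0,0,0,0,0,100]]'
cat > wl.py <<'E'
from vis import *
import sys
# wrist look: teat top rays -> shift in tool axes
def look(c,h=.087):
    d=optics.get_image('wrist');s=observe();T=s['tool_rot']
    for k in cv2.findContours(mask(d['pixels'],c),cv2.RETR_EXTERNAL,cv2.CHAIN_APPROX_NONE)[0]:
        if cv2.contourArea(k)<80: continue
        p,r=cv2.minEnclosingCircle(k);
        X=plane(d,p,h,True)
        print(c,np.round(p,1),round(r,1),X.round(4),'tool',(T.T@(X-s['position'])).round(4))
    return d
if __name__=='__main__':
    d=look(sys.argv[1],float(sys.argv[3]));cv2.imwrite(sys.argv[2],d['pixels'][:,:,::-1])
E
python3 wl.py blue pics/w5.png .072
```

```text
time_s: 11.3
position: [0.4447, 0.1931, 0.1601]
tool_rot: [[0.969, 0.246, 0.001], [0.246, -0.969, 0.0], [0.001, 0.0, -1.0]]
ft_force: [0.1, -0.5, 0.1]
grip_width: 0.0855
gripper_force: 0.0
blue [312.  250.8] 19.8 [0.4466 0.1931 0.072 ] tool [0.0015 0.0004 0.0885]
blue [536.5  91.5] 38.2 [0.5958 0.0712 0.072 ] tool [0.116  0.1554 0.0888]
```

View pics/w5.png

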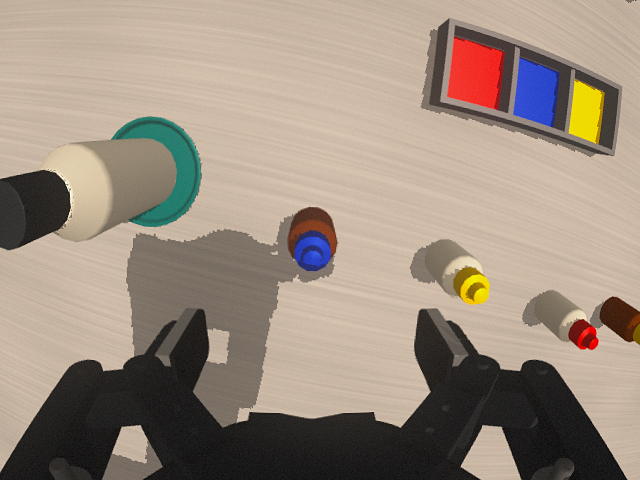

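Amber blue's cap is at (312,251), centred between the fingers to within 2 mm. I descend to a body grasp.

```bash
python3 -m jog '[[0,0,0,0.001,0,0.03,100],[0,0,0,0,0,0.04,100],[0,0,0,0,0,0.04,100],[0,0,0,0,0,0.022,100],[0,0,0,0,0,0,100],[0,0,0,0,0,0,0],[0,0,0,0,0,0,0],[0,0,0,0,0,0,0],[0,0,0,0,0,0,0],[0,0,0,0,0,0,0]]' 35
python3 -m jog '[[0,0,0,0,0,0,0],[0,0,0,0,0,-0.01,0],[0,0,0,0,0,-0.03,0],[0,0,0,0,0,-0.04,0],[0,0,0,0,0,-0.04,0],[0,0,0,0,0,0,0]]'
```

```text
time_s: 12.6
position: [0.4456, 0.1932, 0.0283]
tool_rot: [[0.969, 0.246, 0.002], [0.246, -0.969, 0.0], [0.002, 0.0, -1.0]]
ft_force: [-1.4, -0.2, 7.1]
grip_width: 0.0347
gripper_force: 34.3
time_s: 13.35
position: [0.4463, 0.1934, 0.1504]
tool_rot: [[0.969, 0.246, 0.006], [0.246, -0.969, 0.001], [0.006, 0.001, -1.0]]
ft_force: [-0.2, 0.0, -0.5]
grip_width: 0.0347
gripper_force: 35.2
```

```bash
python3 -m jog '[[0,0,0,0.015,0.023,0,0],[0,0,0,0.025,0.038,0,0],[0,0,0,0.025,0.038,0,0],[0,0,0,0.025,0.038,0,0],[0,0,0,0.022,0.033,0,0],[0,0,0,0.015,0.023,0,0],[0,0,0,0,0,0,0]]'
python3 -m jog '[[0,0,-0.18,0,0,0,0],[0,0,-0.18,0,0,0,0],[0,0,-0.18,0,0,0,0],[0,0,-0.18,0,0,0,0],[0,0,-0.18,0,0,0,0],[0,0,-0.18,0,0,0,0],[0,0,-0.18,0,0,0,0],[0,0,-0.18,0,0,0,0],[0,0,0,0,0,0,0],[0,0,0,0,0,0,0]]'
python3 - <<'E'
from vis import *
d=optics.get_image('wrist');cv2.imwrite('pics/w6.png',d['pixels'][:,:,::-1]);R,t=P(d);print((-R.T@t).round(4));print(observe()['q'])
E
```

```text
time_s: 14.22
position: [0.6162, 0.036, 0.1459]
tool_rot: [[0.97, 0.244, -0.002], [0.244, -0.97, 0.0], [-0.002, -0.001, -1.0]]
ft_force: [-0.7, 0.3, -0.8]
grip_width: 0.0348
gripper_force: 35.2
time_s: 15.48
position: [0.6153, 0.0377, 0.1471]
tool_rot: [[-0.115, 0.993, -0.001], [0.993, 0.115, 0.0], [0.0, -0.001, -1.0]]
ft_force: [-0.5, -0.8, 0.1]
grip_width: 0.0345
gripper_force: 35.2
[0.607  0.1113 0.2892]
[-7.49019215e+00  3.22861723e+01  7.07486305e+01  2.56161170e-03
  7.69913476e+01 -1.41060746e+01]
```

View pics/w6.png

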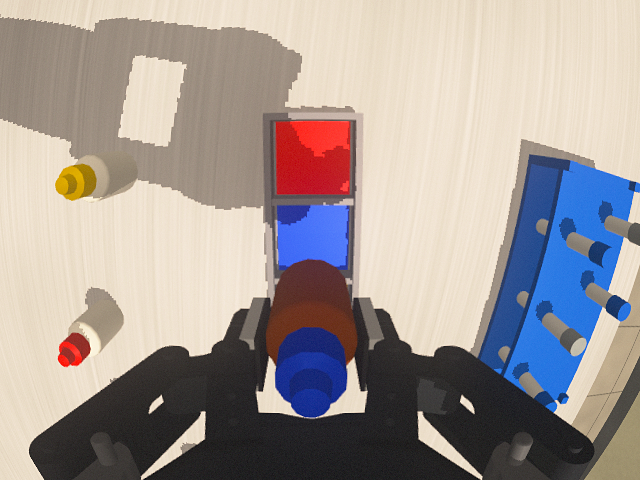

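The caddy is aligned with the tool: its rim spans columns 265–361, and the blue pad spans rows 206–271 and columns 276–350, just ahead of the held bottle. I cast those edges.

Run:
```python
from vis import *
d=optics.get_image('wrist');s=observe();T=s['tool_rot']
f=lambda p,z:(T.T@(plane(d,p,z,True)-s['position'])).round(4)[:2]
for n,p,z in [('redfar',(312,120),.007),('rednear',(312,195),.007),('bluefar',(312,206),.007),('bluenear',(312,271),.007),('blueL',(276,238),.007),('blueR',(350,238),.007),('redL',(273,158),.007),('redR',(352,158),.007),('rimL',(265,115),.028),('rimR',(361,115),.028)]: print(n,f(p,z))
B=[optics.get_image(n) for n in('scene','side')]
for c,a,b in(('red',(316,313),(284,266)),('yellow',(277,270),(303,231))):
    for D,q in zip(B,(a,b)):
        try: p,st=blob(D['pixels'],c,q,10);print(c,p,st,plane(D,p,.007).round(4))
        except Exception as e:print(c,e)
```

```text
redfar [0.0877 0.0006]
rednear [0.0304 0.0005]
bluefar [0.0218 0.0005]
bluenear [-0.0316  0.0005]
blueL [-0.0038 -0.0279]
blueR [-0.0038  0.0306]
redL [ 0.0591 -0.0289]
redR [0.0591 0.0308]
rimL [ 0.0907 -0.032 ]
rimR [0.0907 0.0345]
red [317.0728863  313.64723032] [300 301  34  26 343] [0.6066 0.0943 0.007 ]
red [284.27734375 266.05859375] [270 260  29  14 256] [0.6147 0.086  0.007 ]
yellow [276.53235908 269.60542797] [260 258  34  25 479] [ 0.6219 -0.0303  0.007 ]
yellow [302.71929825 230.65789474] [290 225  26  12 228] [ 0.6293 -0.0354  0.007 ]
```

```bash
python3 -m jog '[[0,0,0,-0.004,0.001,0.015,0],[0,0,0,0,0,0.03,0],[0,0,0,0,0,0.03,0],[0,0,0,0,0,0.02,0],[0,0,0,0,0,0.01,0],[0,0,0,0,0,0.003,0],[0,0,0,0,0,0,0]]'
python3 -m jog '[[0,0,0,0,0,0.002,0],[0,0,0,0,0,0,0]]'
```

```text
time_s: 16.55
position: [0.6175, 0.0334, 0.0397]
tool_rot: [[-0.118, 0.993, 0.001], [0.993, 0.118, -0.0], [-0.0, 0.001, -1.0]]
ft_force: [0.1, -1.4, -0.6]
grip_width: 0.0349
gripper_force: 35.2
time_s: 16.8
position: [0.6173, 0.0334, 0.0376]
tool_rot: [[-0.118, 0.993, 0.001], [0.993, 0.118, -0.0], [-0.0, 0.0, -1.0]]
ft_force: [-0.5, 0.4, -0.7]
grip_width: 0.0345
gripper_force: 35.2
```

```bash
python3 -m jog '[[0,0,0,0,0,0.002,0],[0,0,0,0,0,0,0]]'
python3 -m jog '[[0,0,0,0,0,0.001,0],[0,0,0,0,0,0,0]]'
```

```text
time_s: 17.05
position: [0.6174, 0.0334, 0.0355]
tool_rot: [[-0.118, 0.993, 0.001], [0.993, 0.118, -0.0], [-0.0, 0.0, -1.0]]
ft_force: [0.9, -0.1, 0.6]
grip_width: 0.0347
gripper_force: 35.3
time_s: 17.3
position: [0.6175, 0.0334, 0.0354]
tool_rot: [[-0.118, 0.993, 0.001], [0.993, 0.118, -0.0], [-0.0, 0.001, -1.0]]
ft_force: [-2.1, -0.4, 7.5]
grip_width: 0.0348
gripper_force: 35.9
```

Contact on the pad. I release, rise and go to amber yellow.

```bash
python3 -m jog '[[0,0,0,0,0,0,50],[0,0,0,0,0,0,70],[0,0,0,0,0,0,100],[0,0,0,0,0,0,100],[0,0,0,0,0,0,100],[0,0,0,0,0,-0.025,100],[0,0,0,0,0,-0.05,100],[0,0,0,0,0,-0.05,100],[0,0,0,0,0,-0.02,100]]'
python3 -m jog '[[0,0,0,-0.02,-0.022,0,100],[0,0,0,-0.03,-0.033,0,100],[0,0,0,-0.03,-0.033,0,100],[0,0,0,-0.03,-0.033,0,100],[0,0,0,-0.03,-0.033,0,100],[0,0,0,-0.026,-0.028,0,100],[0,0,0,-0.0164,-0.0176,0.02,100],[0,0,0,0,0,0,100],[0,0,0,0,0,0,100]]'
python3 wl.py yellow pics/w7.png .072
python3 - <<'E'
from vis import *
W=[optics.get_image(n)['pixels'] for n in('scene','side')]
o=np.hstack([W[0][220:340,230:470],W[1][190:310,220:460],]);cv2.imwrite('pics/c7.png',np.vstack([cv2.resize(o,(640,160)),cv2.imread('pics/w7.png')[40:400,:,::-1]])[:,:,::-1])
E
```

```text
time_s: 18.42
position: [0.618, 0.0334, 0.1827]
tool_rot: [[-0.118, 0.993, 0.005], [0.993, 0.118, -0.001], [-0.001, 0.005, -1.0]]
ft_force: [-0.5, 0.3, -1.1]
grip_width: 0.0855
gripper_force: 0.0
time_s: 19.55
position: [0.4411, -0.1709, 0.1598]
tool_rot: [[-0.118, 0.993, 0.001], [0.993, 0.118, -0.0], [-0.0, 0.001, -1.0]]
ft_force: [-0.1, 0.5, 0.4]
grip_width: 0.0851
gripper_force: 0.0
yellow [310.  254.1] 20.5 [ 0.4404 -0.1714  0.072 ] tool [-0.0004 -0.001   0.0879]
yellow [539.  98.] 38.1 [ 0.5842 -0.0412  0.072 ] tool [0.1118 0.1572 0.088 ]
```

View pics/c7.png

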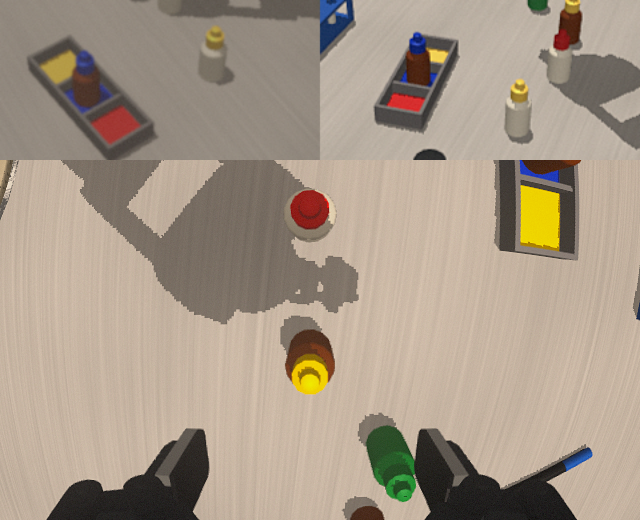

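Amber blue stands upright in the blue bay. Amber yellow's cap at (310,254) is centred. Green at (402,367) looks close to the right finger, so I check its distance.

Run:
```python
from vis import *
d=optics.get_image('wrist');s=observe();T=s['tool_rot']
for p,z in(((402,367),.085),((385,330),.05)): X=plane(d,p,z,True);print(X,T.T@(X-s['position']))
```

```text
[ 0.51586939 -0.24424724  0.085     ] [-0.08186237  0.06550494  0.07478867]
[ 0.50710509 -0.23360799  0.05      ] [-0.07023967  0.05804448  0.10977812]
```

Green is 80 mm off along tool x, so it is clear. I grasp.

```bash
python3 -m jog '[[0,0,0,0,-0.001,0.03,100],[0,0,0,0,0,0.04,100],[0,0,0,0,0,0.04,100],[0,0,0,0,0,0.022,100],[0,0,0,0,0,0,100],[0,0,0,0,0,0,0],[0,0,0,0,0,0,0],[0,0,0,0,0,0,0],[0,0,0,0,0,0,0],[0,0,0,0,0,0,0]]' 35
python3 -m jog '[[0,0,0,0,0,0,0],[0,0,0,0,0,-0.01,0],[0,0,0,0,0,-0.03,0],[0,0,0,0,0,-0.05,0],[0,0,0,0,0,-0.05,0],[0,0,0,0,0,-0.02,0],[0,0,0,0,0,0,0]]'
```

```text
time_s: 21.0
position: [0.4399, -0.1715, 0.0282]
tool_rot: [[-0.118, 0.993, 0.002], [0.993, 0.118, -0.001], [-0.001, 0.001, -1.0]]
ft_force: [-0.2, 1.3, 5.2]
grip_width: 0.0347
gripper_force: 34.4
time_s: 21.88
position: [0.4398, -0.1715, 0.1889]
tool_rot: [[-0.118, 0.993, 0.003], [0.993, 0.118, -0.002], [-0.002, 0.003, -1.0]]
ft_force: [0.3, -0.2, -1.2]
grip_width: 0.0344
gripper_force: 35.3
```

```bash
python3 -m jog '[[0,0,0,0.013,0.02,0,0],[0,0,0,0.02,0.033,0,0],[0,0,0,0.02,0.033,0,0],[0,0,0,0.02,0.033,0,0],[0,0,0,0.02,0.033,0,0],[0,0,0,0.016,0.028,0,0],[0,0,0,0.0118,0.0206,0.03,0],[0,0,0,0,0,0,0],[0,0,0,0,0,0,0]]'
python3 wl.py yellow pics/w8.png .007
```

```text
time_s: 23.0
position: [0.624, -0.0281, 0.1571]
tool_rot: [[-0.118, 0.993, -0.001], [0.993, 0.118, 0.0], [0.0, -0.001, -1.0]]
ft_force: [-1.0, 1.1, -1.3]
grip_width: 0.0343
gripper_force: 35.3
yellow [311.  373.6] 44.7 [ 0.6402 -0.168   0.007 ] tool [-0.1406 -0.0005  0.1508]
yellow [312. 228.] 46.7 [ 0.6243 -0.0262  0.007 ] tool [0.002  0.0004 0.1507]
yellow [78.3 86.1] 20.3 [0.4037 0.0811 0.007 ] tool [ 0.1345 -0.2062  0.1507]
```

View pics/w8.png

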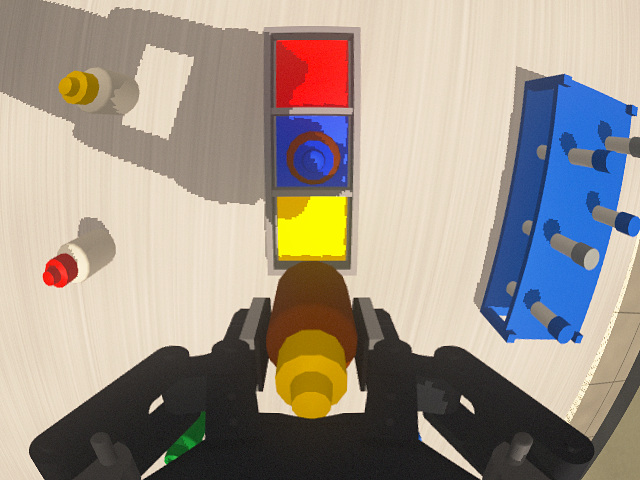

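Blue is upright and central in its bay. The yellow pad at (312,228) lies within 2 mm of the target, so I lower amber yellow.

```bash
python3 -m jog '[[0,0,0,0.001,0,0.02,0],[0,0,0,0,0,0.03,0],[0,0,0,0,0,0.03,0],[0,0,0,0,0,0.022,0],[0,0,0,0,0,0.012,0],[0,0,0,0,0,0.004,0],[0,0,0,0,0,0,0]]'
python3 -m jog '[[0,0,0,0,0,0.002,0],[0,0,0,0,0,0,0]]'
```

```text
time_s: 23.92
position: [0.6247, -0.027, 0.0401]
tool_rot: [[-0.118, 0.993, 0.001], [0.993, 0.118, -0.0], [-0.0, 0.001, -1.0]]
ft_force: [-0.0, -0.1, -2.0]
grip_width: 0.0347
gripper_force: 35.4
time_s: 24.18
position: [0.6245, -0.0267, 0.0377]
tool_rot: [[-0.118, 0.993, 0.001], [0.993, 0.118, -0.0], [-0.0, 0.0, -1.0]]
ft_force: [-0.5, 0.2, -1.1]
grip_width: 0.0345
gripper_force: 35.4
```

```bash
python3 -m jog '[[0,0,0,0,0,0.002,0],[0,0,0,0,0,0,0]]'
python3 -m jog '[[0,0,0,0,0,0.001,0],[0,0,0,0,0,0,0]]'
```

```text
time_s: 24.42
position: [0.6244, -0.0267, 0.0354]
tool_rot: [[-0.118, 0.993, 0.0], [0.993, 0.118, -0.0], [-0.0, 0.0, -1.0]]
ft_force: [0.4, 0.1, -0.7]
grip_width: 0.0347
gripper_force: 35.4
time_s: 24.68
position: [0.6245, -0.0267, 0.0353]
tool_rot: [[-0.118, 0.993, 0.001], [0.993, 0.118, -0.0], [-0.0, 0.001, -1.0]]
ft_force: [-2.7, 1.6, 7.3]
grip_width: 0.0342
gripper_force: 36.1
```

```bash
python3 -m jog '[[0,0,0,0,0,0,50],[0,0,0,0,0,0,70],[0,0,0,0,0,0,100],[0,0,0,0,0,0,100],[0,0,0,0,0,0,100],[0,0,0,0,0,-0.025,100],[0,0,0,0,0,-0.05,100],[0,0,0,0,0,-0.05,100],[0,0,0,0,0,-0.02,100]]'
python3 -m jog '[[0,0,0,-0.022,-0.01,0,100],[0,0,0,-0.04,-0.019,0,100],[0,0,0,-0.045,-0.02,0,100],[0,0,0,-0.045,-0.021,0,100],[0,0,0,-0.045,-0.021,0,100],[0,0,0,-0.045,-0.021,0,100],[0,0,0,-0.04,-0.019,0,100],[0,0,0,-0.0226,-0.0101,0.02,100],[0,0,0,0,0,0,100],[0,0,0,0,0,0,100]]'
python3 wl.py red pics/w9.png .072
python3 - <<'E'
from vis import *
W=[optics.get_image(n)['pixels'] for n in('scene','side')]
o=np.hstack([W[0][220:340,230:470],W[1][190:310,220:460],]);cv2.imwrite('pics/c9.png',np.vstack([cv2.resize(o,(640,160)),cv2.imread('pics/w9.png')[40:400,:,::-1]])[:,:,::-1])
E
```

```text
time_s: 25.8
position: [0.6251, -0.0268, 0.1827]
tool_rot: [[-0.118, 0.993, 0.005], [0.993, 0.118, -0.001], [-0.002, 0.005, -1.0]]
ft_force: [0.3, -0.1, 0.4]
grip_width: 0.0853
gripper_force: 0.0
time_s: 27.05
position: [0.5206, -0.3446, 0.1589]
tool_rot: [[-0.119, 0.993, -0.0], [0.993, 0.119, 0.001], [0.001, -0.0, -1.0]]
ft_force: [0.2, 0.9, -0.7]
grip_width: 0.0854
gripper_force: 0.0
red [310. 252.] 20.2 [ 0.5196 -0.3432  0.072 ] tool [ 0.0014 -0.001   0.0873]
```

View pics/c9.png

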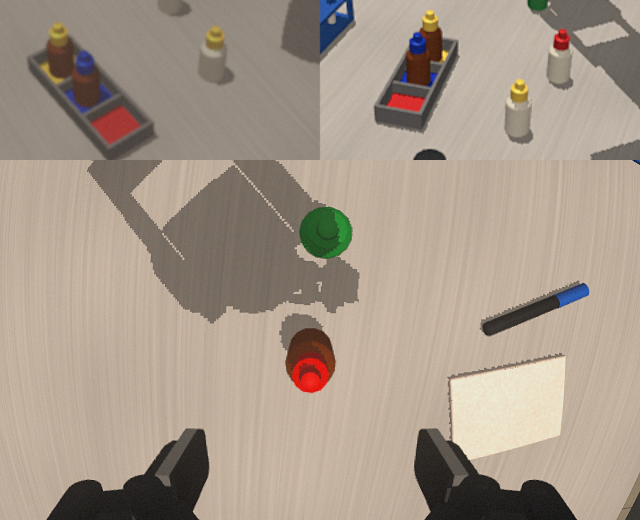

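Yellow and blue stand in their bays. Amber red at wrist (310,252) is centred, and green is about 90 mm ahead, under the camera and clear. I grasp.

```bash
python3 -m jog '[[0,0,0,0.001,-0.001,0.03,100],[0,0,0,0,0,0.04,100],[0,0,0,0,0,0.04,100],[0,0,0,0,0,0.022,100],[0,0,0,0,0,0,100],[0,0,0,0,0,0,0],[0,0,0,0,0,0,0],[0,0,0,0,0,0,0],[0,0,0,0,0,0,0],[0,0,0,0,0,0,0]]' 35
python3 -m jog '[[0,0,0,0,0,0,0],[0,0,0,0,0,-0.01,0],[0,0,0,0,0,-0.03,0],[0,0,0,0,0,-0.05,0],[0,0,0,0,0,-0.05,0],[0,0,0,0,0,-0.03,0],[0,0,0,0,0,0,0]]'
```

```text
time_s: 28.45
position: [0.5194, -0.3452, 0.0284]
tool_rot: [[-0.118, 0.993, 0.001], [0.993, 0.118, -0.001], [-0.001, 0.001, -1.0]]
ft_force: [-0.2, 0.4, 6.3]
grip_width: 0.0347
gripper_force: 34.7
time_s: 29.32
position: [0.5195, -0.3454, 0.2]
tool_rot: [[-0.118, 0.993, 0.004], [0.993, 0.118, -0.004], [-0.004, 0.003, -1.0]]
ft_force: [-0.3, 0.7, -0.1]
grip_width: 0.0348
gripper_force: 35.2
```

```bash
python3 -m jog '[[0,0,0,0.02,0.006,0,0],[0,0,0,0.042,0.014,0,0],[0,0,0,0.042,0.014,0,0],[0,0,0,0.042,0.014,0,0],[0,0,0,0.042,0.014,0,0],[0,0,0,0.042,0.014,0,0],[0,0,0,0.042,0.014,0,0],[0,0,0,0.042,0.014,0,0],[0,0,0,0.042,0.014,0,0],[0,0,0,0.042,0.014,0,0]]'
python3 -m jog '[[0,0,0,0.029,0.01,0,0],[0,0,0,0,0,0.02,0],[0,0,0,0,0,0.02,0],[0,0,0,0,0,0,0],[0,0,0,0,0,0,0]]'
python3 wl.py red pics/w10.png .007
```

```text
time_s: 30.58
position: [0.6022, 0.0685, 0.1956]
tool_rot: [[-0.118, 0.993, -0.003], [0.993, 0.118, 0.001], [0.001, -0.003, -1.0]]
ft_force: [0.0, -0.4, -0.5]
grip_width: 0.0348
gripper_force: 35.2
time_s: 31.2
position: [0.6095, 0.0963, 0.1575]
tool_rot: [[-0.118, 0.993, -0.0], [0.993, 0.118, 0.0], [0.0, -0.0, -1.0]]
ft_force: [0.5, 0.5, -0.7]
grip_width: 0.0346
gripper_force: 35.2
red [ 94.4 393.3] 12.9 [ 0.3826 -0.1236  0.007 ] tool [-0.1913 -0.2516  0.1507]
red [310.5 369.9] 45.3 [ 0.6249 -0.0396  0.007 ] tool [-0.1366 -0.0011  0.1509]
red [311.1 230.5] 45.7 [0.6094 0.0958 0.007 ] tool [-0.0002 -0.0005  0.1509]
```

View pics/w10.png

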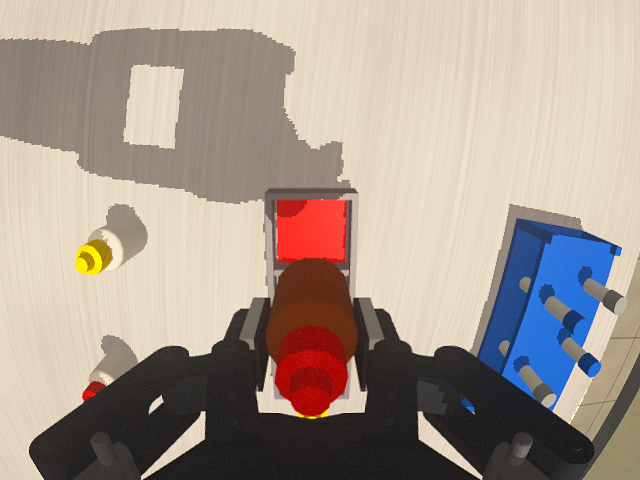

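The red pad at (311,230) is centred on the tool to within 1 mm. I lower.

```bash
python3 -m jog '[[0,0,0,0,0,0.02,0],[0,0,0,0,0,0.03,0],[0,0,0,0,0,0.03,0],[0,0,0,0,0,0.022,0],[0,0,0,0,0,0.012,0],[0,0,0,0,0,0.004,0],[0,0,0,0,0,0,0]]'
python3 -m jog '[[0,0,0,0,0,0.002,0],[0,0,0,0,0,0,0]]'
```

```text
time_s: 32.12
position: [0.6101, 0.0958, 0.04]
tool_rot: [[-0.118, 0.993, 0.001], [0.993, 0.118, -0.0], [-0.0, 0.001, -1.0]]
ft_force: [-0.4, 0.0, -0.1]
grip_width: 0.0346
gripper_force: 35.2
time_s: 32.38
position: [0.6099, 0.0958, 0.0377]
tool_rot: [[-0.118, 0.993, 0.001], [0.993, 0.118, -0.0], [-0.0, 0.001, -1.0]]
ft_force: [-0.7, 0.2, -1.2]
grip_width: 0.0347
gripper_force: 35.2
```

```bash
python3 -m jog '[[0,0,0,0,0,0.002,0],[0,0,0,0,0,0,0]]'
python3 -m jog '[[0,0,0,0,0,0.001,0],[0,0,0,0,0,0,0]]'
```

```text
time_s: 32.62
position: [0.61, 0.0958, 0.0356]
tool_rot: [[-0.118, 0.993, 0.001], [0.993, 0.118, -0.0], [-0.0, 0.001, -1.0]]
ft_force: [0.9, -0.0, 0.6]
grip_width: 0.0346
gripper_force: 35.3
time_s: 32.88
position: [0.61, 0.0958, 0.0354]
tool_rot: [[-0.118, 0.993, 0.001], [0.993, 0.118, -0.0], [-0.0, 0.001, -1.0]]
ft_force: [-1.8, 0.3, 8.1]
grip_width: 0.0348
gripper_force: 35.9
```

```bash
python3 -m jog '[[0,0,0,0,0,0,50],[0,0,0,0,0,0,70],[0,0,0,0,0,0,100],[0,0,0,0,0,0,100],[0,0,0,0,0,0,100],[0,0,0,0,0,-0.025,100],[0,0,0,0,0,-0.05,100],[0,0,0,0,0,-0.05,100],[0,0,0,0,0,-0.05,100],[0,0,0,0,0,0,100]]'
python3 -m jog '[[0,0,0,-0.04,-0.03,0,100],[0,0,0,-0.05,-0.04,0,100],[0,0,0,-0.05,-0.04,0,100],[0,0,0,-0.04,-0.03,0,100],[0,0,0,0,0,0,100]]'
python3 - <<'E'
from vis import *
W=[optics.get_image(n)['pixels'] for n in('scene','side')]
cv2.imwrite('pics/end.png',np.hstack([W[0][60:460,230:530],W[1][60:460,220:520]])[:,:,::-1])
E
```

```text
time_s: 34.12
position: [0.6111, 0.0958, 0.2136]
tool_rot: [[-0.118, 0.993, 0.008], [0.993, 0.118, -0.0], [-0.001, 0.008, -1.0]]
ft_force: [-0.5, 0.8, -1.0]
grip_width: 0.0854
gripper_force: 0.0
time_s: 34.75
position: [0.492, -0.0989, 0.2086]
tool_rot: [[-0.113, 0.994, -0.002], [0.994, 0.113, 0.0], [0.001, -0.002, -1.0]]
ft_force: [0.6, 0.6, 0.6]
grip_width: 0.0853
gripper_force: 0.0
```

View pics/end.png

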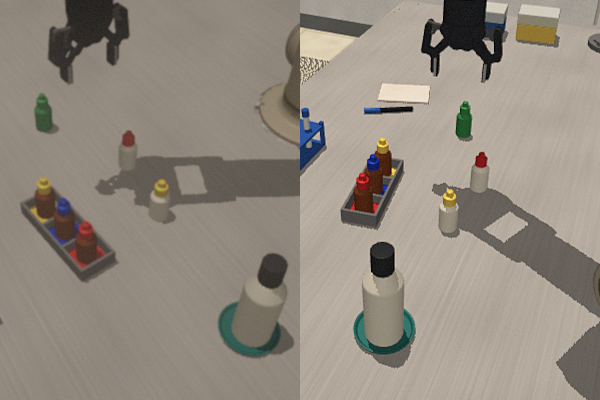

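All three amber bottles stand upright in their matching bays, at crop left (45,200), (65,220) and (87,243). The diluent is in the saucer at (260,300). The white look-alikes at (128,150) and (160,200) are unmoved, and the gripper is clear.

```bash
python3 -c "from rig import job; print(job.close_job())"
```

```text
the job is handed in; nothing more can be done
None
```

The job is handed in at about 35 s: the diluent went into the saucer first, all three amber bottles stand upright in their colour-matched bays, and neither white look-alike was touched.

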